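# Transfer a row of mounted specimens to the microscope rack in reverse order

## Robot

A 7-joint arm with a two-finger parallel gripper is mounted at the origin on the work surface. World frame = base frame: x ahead of the robot, y to its left, z up, the work surface at z = 0. Lengths are in mm, angles in rad, forces in N, time in s.
With the tool pointing down it reaches from about 425 to 800 mm from the base axis. Payload 8.3 kg.
Tool frame: the origin (TCP) lies between the finger pads; the fingertips stand 22 mm ahead of it and the grasp point (between the pads) lies 3 mm ahead of it; z points along the fingers, y is the line along which they close (so a half turn about z gives the same grasp; the last joint's range is limited). The gripper opens to 85 mm and grips with 20 to 120 N. Pads are 22 mm wide; open, the fingers measure 114 mm over their backs; the gripper's body (76 mm by 85 mm) begins 54 mm behind the grasp point. The pads swing forward as they close: fully open they stand 13 mm farther back than shut.
Start: joints at [1.058, 0.383, 0.016, 1.37, -0.006, 1.388, -0.046], TCP at [271.773, -562.8, 253.279] pointing down, gripper open.
Joint ranges: [-2.95, 2.95], [-0.25, 2.06], [-1.52, 1.56], [0.18, 2.33], [-1.44, 4.58], [0.02, 2.06], [-3.01, 3.01]. Speed limits (rad/s): [2.39, 2.39, 3.01, 3.01, 3.14, 3.14, 3.14].

## Interface

Orientations are given as [roll, pitch, yaw] about the fixed x, y, z axes, in that order (R = Rz(yaw) Ry(pitch) Rx(roll)).
In Python, from rig import r gives the robot as it stands. The module is installed in compiled form; this text tells all that it offers.
- The arm moves only by the tool servo_tool, never from a script. Its arguments are lists of equal length, an entry for each row: "slide": the shift along the tool's x, y, z in cm, a list of three; "roll": the turn about the tool's z in rad. In form: {"slide": [[dx, dy, dz], ...], "roll": [roll, ...]}. A call has exactly 5 rows; each row shifts and turns the commanded pose from where the row before left it, along the tool's axes as they then stand; what a row does not reach is not made up. A row lasts 1/12 s, in which the tool goes at most 41.7 mm and 7.16 degrees, less where a joint would pass 70% of its speed; a pose out of reach is approached as far as the arm can. A call with a gripper value outside its range is refused whole. "grip" is the gripper command: -1 is fully open, 1 is shut, values between are in proportion, set as the call begins (left out, the last holds). The fingers move at their own pace and stop on an object; "grip_force" is the grip in N (left out, the last holds). Time passes only in rows, so rows that do not move let the fingers close, or fill a call up. It gives the time, the measured TCP pose, the force, the opening and the grip force at its end, in the units of the state.
- r.observe(): the state, without advancing time (a new reading comes with each control period).
- r.capture(name): name is "side" or "top" or "wrist"; returns the picture (400x640x3 uint8, red, green, blue); there is no depth.
- r.camera_params(name): a dict with "fx", "fy", "cx", "cy" (pixels), "T" (4x4, takes a point from camera to world coordinates); the wrist camera has in their place "hand_eye" (4x4, takes a point from camera to tool coordinates, whose origin is the TCP and whose axes are the flange's). Camera axes: x right, y up, looking along -z (the intrinsics and any distortion apply to the point x, -y, -z); pixel columns grow to the right and rows downward; lengths in mm; the calibration is good to about 2 mm. A picture is of the moment at which its call begins: read the wrist's pose just before it. camera_params takes no time and is no camera call.
- r.close_job(): hands the job in; it is judged then, once.
Trained networks look in the newest picture that a camera, given by its name, has taken for a name from the list of things; names that differ only in an ending like _2 or _b are one class to them, and where a whole thing is asked for, a point or a joint stands for the part that bears it (a point fixed in the world has none). Each returns a list of dicts, best first, with "score" (0 to 1); they miss things now and then, are a little off and sometimes report something else, mostly with a low value. They report only what shows in the picture. A call takes as long as a camera call. They do not tell look-alikes from the thing itself.
- r.search_frame(camera, name): "box" ([left, top, right, bottom] in pixels, round what is visible of it).
- r.landmark_of(camera, name): "point" ([column, row] in pixels: a listed point, or the origin of a listed thing).
The state is a dict: "t": time; "joints": joint angles; "joint_velocities": joint speeds; "tau": joint torques, N m; "position": TCP position; "eef_rot": TCP orientation; "ft_force": force on the tool from outside, world axes, zero at the start; "torque": the same for the moment, N m; "gripper_width": opening from 0.0 (shut) to 1.0 (fully open); "gripper_force": force on a finger pad.
Only numpy, scipy, OpenCV 4.12 (cv2) and the standard library are available. Lean on these libraries where they do the work, as an engineer would, in place of code of your own. Each camera call takes 0.05 s, during which the arm holds its last target. There are 200 camera calls.

## Task

Move the four black mounted specimens from the drying rack to the empty viewing rack, one on each cork pad, in reverse order counted from the handles: the specimen that starts nearest the drying rack's handle goes on the pad farthest from the viewing rack's handle, and so on, so that the one farthest from the drying rack's handle ends up on the pad nearest the viewing rack's handle. Stand each upright, polished face up, in the middle of its pad; set them down rather than dropping them, and do not tip any over.

Things in the scene. Friction and masses are not known exactly. Their poses are not given: they have to be found in the camera images.
- mount_large_round: Large round mounted specimen: a black resin cylinder 40 mm in diameter, about 70 g, a narrow steel strip in its face. Its origin is the centre of its underside, z up; 30 mm tall, its polished upper face carries a bright steel section. It starts upright in the middle of one of the four stands, its x axis across the row to within about 9 degrees.
- mount_small_round: Small round mounted specimen: a black resin cylinder 28 mm in diameter, about 35 g, a round steel dot in its face. Its origin is the centre of its underside, z up; 30 mm tall, its polished upper face carries a bright steel section. It starts upright in the middle of one of the four stands, its x axis across the row to within about 9 degrees.
- mount_square: Square mounted specimen: a black resin block 34 x 34 mm, about 65 g, a square steel section in its face. Its origin is the centre of its underside, z up; 30 mm tall, its polished upper face carries a bright steel section. It starts upright in the middle of one of the four stands, its x axis across the row to within about 9 degrees.
- mount_oblong: Oblong mounted specimen: a black resin block 22 mm (its x) by 44 mm (its y, which lies along the row at the start), about 55 g, a long steel section in its face. Its origin is the centre of its underside, z up; 30 mm tall, its polished upper face carries a bright steel section. It starts upright in the middle of one of the four stands, its x axis across the row to within about 9 degrees.
- stand_large_round: The fixed white plastic stand, 50 x 50 mm and 16 mm high, on which mount_large_round stands at the start; it stays where it is and so marks that specimen's first place in the row. The four stands look alike. Origin at the centre of its underside, 8 mm above the table; its top is 24 mm above the table.
- stand_small_round: The fixed white plastic stand, 50 x 50 mm and 16 mm high, on which mount_small_round stands at the start; it stays where it is and so marks that specimen's first place in the row. The four stands look alike. Origin at the centre of its underside, 8 mm above the table; its top is 24 mm above the table.
- stand_square: The fixed white plastic stand, 50 x 50 mm and 16 mm high, on which mount_square stands at the start; it stays where it is and so marks that specimen's first place in the row. The four stands look alike. Origin at the centre of its underside, 8 mm above the table; its top is 24 mm above the table.
- stand_oblong: The fixed white plastic stand, 50 x 50 mm and 16 mm high, on which mount_oblong stands at the start; it stays where it is and so marks that specimen's first place in the row. The four stands look alike. Origin at the centre of its underside, 8 mm above the table; its top is 24 mm above the table.
- drying_rack: Fixed rack where the specimens start: blue plate 64 (x) x 256 (y) x 8 mm with the four stands in a row, centres at y = -96, -32, 32, 96 mm, x = 0. Origin: centre of its underside, on the table. Steel loop handle at the +y end, 34 mm long, 15 mm high. It lies left or right, turned any way. Offcuts up to 18 mm high lie 80 mm beside the row. Grip across the row (along x): along it there is little room.
- viewing_rack: Fixed empty rack on the other side, turned any way: wooden plate 64 (x) x 256 (y) x 8 mm with four 50 x 50 mm pads, cork tops 24 mm above the table, centres at y = -96, -32, 32, 96 mm, x = 0. Origin: centre of its underside, on the table. Steel loop handle at the +y end, 34 mm long, 15 mm high. Loose things up to 16 mm high lie 80 mm beside the row. Release with the fingers across the row.
Things that resemble listed ones, but are neither listed nor needed, are in the scene too. Leave any green or orange look-alike of the mount_square alone.

How it is judged (in metres and radians):
At the end, for the whole second after the job is handed in: Each specimen is upright (7 degrees), released and at rest on the viewing-rack pad whose place from that rack's handle reverses its start place from the drying rack's handle: centre within 12 mm of the pad's centre both along and across the row, underside within 5 mm of the pad top (((y of stand_large_round in the frame of drying_rack between -0.116 and -0.076 m and y of mount_large_round in the frame of viewing_rack between 0.084 and 0.108 m) or (y of stand_large_round in the frame of drying_rack between -0.052 and -0.012 m and y of mount_large_round in the frame of viewing_rack between 0.02 and 0.044 m) or (y of stand_large_round in the frame of drying_rack between 0.012 and 0.052 m and y of mount_large_round in the frame of viewing_rack between -0.044 and -0.02 m) or (y of stand_large_round in the frame of drying_rack between 0.076 and 0.116 m and y of mount_large_round in the frame of viewing_rack between -0.108 and -0.084 m)) and x of mount_large_round in the frame of viewing_rack between -0.012 and 0.012 m and z of mount_large_round in the frame of viewing_rack between 0.019 and 0.029 m and angle between each of mount_large_round, mount_small_round, mount_square, mount_oblong's own z axis and vertical below 0.12 rad and linear speed of each of mount_large_round, mount_small_round, mount_square, mount_oblong below 0.02 m/s and angular speed of each of mount_large_round, mount_small_round, mount_square, mount_oblong below 0.2 rad/s and ((y of stand_small_round in the frame of drying_rack between -0.116 and -0.076 m and y of mount_small_round in the frame of viewing_rack between 0.084 and 0.108 m) or (y of stand_small_round in the frame of drying_rack between -0.052 and -0.012 m and y of mount_small_round in the frame of viewing_rack between 0.02 and 0.044 m) or (y of stand_small_round in the frame of drying_rack between 0.012 and 0.052 m and y of mount_small_round in the frame of viewing_rack between -0.044 and -0.02 m) or (y of stand_small_round in the frame of drying_rack between 0.076 and 0.116 m and y of mount_small_round in the frame of viewing_rack between -0.108 and -0.084 m)) and x of mount_small_round in the frame of viewing_rack between -0.012 and 0.012 m and z of mount_small_round in the frame of viewing_rack between 0.019 and 0.029 m and ((y of stand_square in the frame of drying_rack between -0.116 and -0.076 m and y of mount_square in the frame of viewing_rack between 0.084 and 0.108 m) or (y of stand_square in the frame of drying_rack between -0.052 and -0.012 m and y of mount_square in the frame of viewing_rack between 0.02 and 0.044 m) or (y of stand_square in the frame of drying_rack between 0.012 and 0.052 m and y of mount_square in the frame of viewing_rack between -0.044 and -0.02 m) or (y of stand_square in the frame of drying_rack between 0.076 and 0.116 m and y of mount_square in the frame of viewing_rack between -0.108 and -0.084 m)) and x of mount_square in the frame of viewing_rack between -0.012 and 0.012 m and z of mount_square in the frame of viewing_rack between 0.019 and 0.029 m and ((y of stand_oblong in the frame of drying_rack between -0.116 and -0.076 m and y of mount_oblong in the frame of viewing_rack between 0.084 and 0.108 m) or (y of stand_oblong in the frame of drying_rack between -0.052 and -0.012 m and y of mount_oblong in the frame of viewing_rack between 0.02 and 0.044 m) or (y of stand_oblong in the frame of drying_rack between 0.012 and 0.052 m and y of mount_oblong in the frame of viewing_rack between -0.044 and -0.02 m) or (y of stand_oblong in the frame of drying_rack between 0.076 and 0.116 m and y of mount_oblong in the frame of viewing_rack between -0.108 and -0.084 m)) and x of mount_oblong in the frame of viewing_rack between -0.012 and 0.012 m and z of mount_oblong in the frame of viewing_rack between 0.019 and 0.029 m); the robot touches nothing.
It fails at once if a specimen is tipped over (leans more than 40 degrees) (angle between any of mount_large_round, mount_small_round, mount_square, mount_oblong's own z axis and vertical above 0.7 rad).
It fails at once if a specimen is dropped or thrown (moves faster than 0.8 m/s, a free fall of some 30 mm, with no finger on it) ((linear speed of mount_large_round above 0.8 m/s and contact force between the fingers and mount_large_round below 0.05 N) or (linear speed of mount_small_round above 0.8 m/s and contact force between the fingers and mount_small_round below 0.05 N) or (linear speed of mount_square above 0.8 m/s and contact force between the fingers and mount_square below 0.05 N) or (linear speed of mount_oblong above 0.8 m/s and contact force between the fingers and mount_oblong below 0.05 N)).
It also fails if it takes over 104 s, if anything falls off the work surface, if the arm or the gripper's body presses on something with over 40 N, if the wrist force passes 120 N, or if a joint passes its speed limit or range.

## Working session

There is one attempt and no reset: what is moved stays moved. The work goes in short steps, Python scripts to look and compute and a tool call to move; the robot and the scene stay as the last step left them, time stands still between calls to the robot, and variables do not carry over. Pictures are saved under pics/ and viewed, at most 14 in all, crops included, and the job is handed in when it is done.

Besides the shell and the picture viewer there is one more tool, called after ">>>" by a JSON object that holds its "name" and its "arguments", one argument or row to a line. servo_tool: Moves the arm, as the interface text tells. Its arguments: {"type":"object","properties":{"slide":{"type":"array","items":{"type":"array","items":{"type":"number"}}},"roll":{"type":"array","items":{"type":"number"}},"grip":{"type":"number"},"grip_force":{"type":"number"}},"required":["slide","roll"]}

```bash
mkdir -p pics
cat > h.py <<'E'
import numpy as np, cv2
from rig import r
def cap(n,f):
    im=r.capture(n); cv2.imwrite(f'pics/{f}.png',cv2.cvtColor(im,cv2.COLOR_RGB2BGR)); return im
def cam(n):
    p=r.camera_params(n); return p
def ray(n,uv,z):
    p=r.camera_params(n); T=np.array(p['T'])
    d=T[:3,:3]@np.array([(uv[0]-p['cx'])/p['fx'],-(uv[1]-p['cy'])/p['fy'],-1]); o=T[:3,3]
    return o+d*(z-o[2])/d[2]
def proj(n,P):
    p=r.camera_params(n); T=np.array(p['T']); q=T[:3,:3].T@(np.array(P)-T[:3,3])
    return p['cx']+p['fx']*q[0]/-q[2], p['cy']-p['fy']*q[1]/-q[2]
E
python3 - <<'E'
from h import *
print(r.observe()); print({n:r.camera_params(n) for n in ('top','side','wrist')})
for n in ('top','side'): cap(n,n+'0')
for n in ['mount_large_round','mount_small_round','mount_square','mount_oblong','drying_rack','viewing_rack']:
    for d in r.search_frame('top',n)[:3]: print(n,np.round(d['box']),round(d['score'],2))
    for d in r.landmark_of('top',n)[:3]: print(n,np.round(d['point'],1),round(d['score'],2))
E
```

```text
{'t': 0.0, 'joints': array([ 1.05808145,  0.38423661,  0.01639341,  1.37116324, -0.00633411,
        1.38816283, -0.04649878]), 'joint_velocities': array([ 4.70216278e-04,  3.53146358e-04,  7.39516583e-04,  4.80499007e-05,
       -5.93668976e-04,  6.28022300e-04,  3.47432369e-04]), 'tau': array([-2.04712364e-04, -6.27601719e+01,  8.44016913e-01, -3.71830630e+01,
        1.65128260e-02,  1.40923166e-02, -3.13777616e-05]), 'position': array([ 271.58640481, -562.40733443,  252.2757986 ]), 'eef_rot': array([-3.13967113e+00,  7.63693171e-06,  4.49855544e-01]), 'ft_force': array([0.05435115, 1.17305385, 0.59331977]), 'torque': array([-0.03609807,  0.04596788, -0.0013915 ]), 'gripper_force': 0.0, 'gripper_width': 0.9998235380273905}
{'top': {'fx': 490.1096804838303, 'fy': 490.1096804838303, 'cx': 316.0857551434963, 'cy': 200.4625029381326, 'T': array([[-8.07874801e-03,  9.82366735e-01, -1.86789541e-01,
         3.52944625e+02],
       [-9.99558289e-01, -2.59077055e-03,  2.96060083e-02,
        -5.01275595e+00],
       [ 2.86000289e-02,  1.86946214e-01,  9.81953742e-01,
         1.09678287e+
[... 1089 characters left out ...]
.9 179.3] 0.59
mount_small_round [416. 210. 434. 224.] 0.63
mount_small_round [440.3 234.2] 0.7
mount_small_round [417.4 214.9] 0.47
mount_square [325. 202. 346. 224.] 0.71
mount_square [310. 168. 330. 192.] 0.62
mount_square [394. 182. 416. 204.] 0.57
mount_square [402.  196.5] 0.58
mount_square [333.9 215.3] 0.54
mount_square [318.  179.3] 0.49
mount_oblong [435. 225. 457. 244.] 0.62
mount_oblong [440. 236.] 0.65
mount_oblong [381.5 180.4] 0.47
drying_rack [354. 151. 444. 259.] 0.7
drying_rack [436. 224. 460. 244.] 0.4
drying_rack [410.4 207.3] 0.82
drying_rack [420.2 215.4] 0.71
viewing_rack [206. 145. 237. 275.] 0.63
viewing_rack [436. 224. 459. 246.] 0.31
viewing_rack [219.2 199.9] 0.55
```

View pics/top0.png

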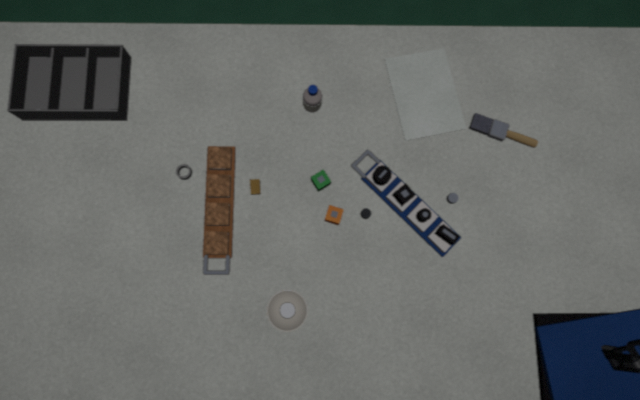

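View pics/side0.png

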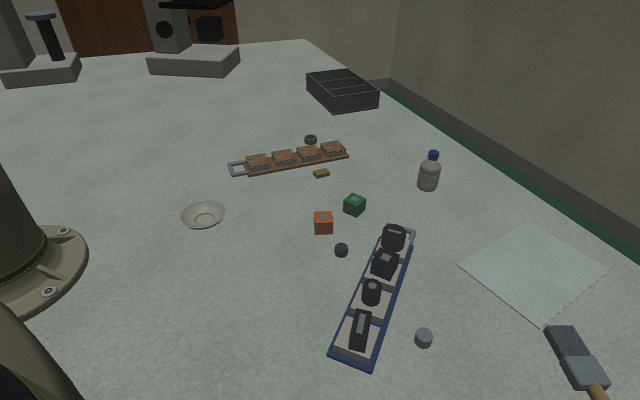

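The top view shows the drying rack with its handle at (365,163). Counted from there: large round (382,176), square (403,195), small round (424,215), oblong (447,235). The viewing rack's handle is at (217,265), with pads at rows 243, 212, 185 and 158. Look-alikes of the square are green (320,180) and orange (334,214), and there is a dark disc at (366,213). None of these are black specimens on stands.

Run:
```python
from h import *
im=cv2.imread('pics/top0.png'); hsv=cv2.cvtColor(im,cv2.COLOR_BGR2HSV)
def rect(m,off):
    n,l,s,c=cv2.connectedComponentsWithStats(m.astype(np.uint8)); i=1+np.argmax(s[1:,4]); print(s[i],c[i])
    pts=np.argwhere(l==i)[:,::-1]
    return pts
# blue plate
x0,y0,x1,y1=345,140,470,265
s=hsv[y0:y1,x0:x1]; m=(s[...,0]>100)&(s[...,0]<130)&(s[...,1]>90)
p=rect(m,0)+[x0,y0]; w=np.array([ray('top',q,8)[:2] for q in p],np.float32); print('blue',cv2.minAreaRect(w))
x0,y0,x1,y1=195,135,245,285
s=hsv[y0:y1,x0:x1]; m=((s[...,0]<20)&(s[...,1]>70))
p=rect(m,0)+[x0,y0]; w=np.array([ray('top',q,24)[:2] for q in p],np.float32); print('wood',cv2.minAreaRect(w))
for n,q in dict(L=(382,175),S=(403,195),s=(424,215),O=(447,235)).items(): print(n,ray('top',q,54)[:2])
a=cv2.resize(im[140:265,345:470],None,fx=4.5,fy=4.5,interpolation=cv2.INTER_CUBIC)
cv2.imwrite('pics/c1.png',cv2.convertScaleAbs(a,alpha=1.5))
```

```text
[ 17  38  84  78 668] [61.84431138 71.52245509]
blue ((543.1276245117188, -251.570556640625), (250.1694793701172, 60.88849639892578), 44.612770080566406)
[   8   11   32  112 3067] [23.99478318 66.85425497]Traceback (most recent call last):
  File "<stdin>", line 13, in <module>
  File "h.py", line 8, in ray
    p=r.camera_params(n); T=np.array(p['T'])
ValueError: time passes only in moves, steps and waits
```

```bash
sed -i "s/^from rig import r/from rig import r\nimport functools\nCP=functools.cache(r.camera_params)/; s/r.camera_params(n)/CP(n)/" h.py
python3 - <<'E'
from h import *
im=cv2.imread('pics/top0.png'); hsv=cv2.cvtColor(im,cv2.COLOR_BGR2HSV)
x0,y0,x1,y1=195,135,245,285
s=hsv[y0:y1,x0:x1]; m=((s[...,0]<20)&(s[...,1]>70))
n,l,st,c=cv2.connectedComponentsWithStats(m.astype(np.uint8)); i=1+np.argmax(st[1:,4])
p=np.argwhere(l==i)[:,::-1]+[x0,y0]; w=np.array([ray('top',q,16)[:2] for q in p],np.float32); print('wood',cv2.minAreaRect(w))
for n,q in dict(L=(382,175),S=(403,195),s=(424,215),O=(447,235)).items(): print(n,ray('top',q,54)[:2])
a=cv2.resize(im[140:265,345:470],None,fx=4.5,fy=4.5,interpolation=cv2.INTER_CUBIC)
cv2.imwrite('pics/c1.png',cv2.convertScaleAbs(a,alpha=1.5))
E
```

```text
wood ((559.35693359375, 179.1324005126953), (61.831695556640625, 252.13784790039062), 89.44322204589844)
L [ 607.86953309 -181.79353788]
S [ 562.94124542 -226.33478247]
s [ 518.59936057 -270.29467591]
O [ 474.81206492 -318.02832388]
```

View pics/c1.png

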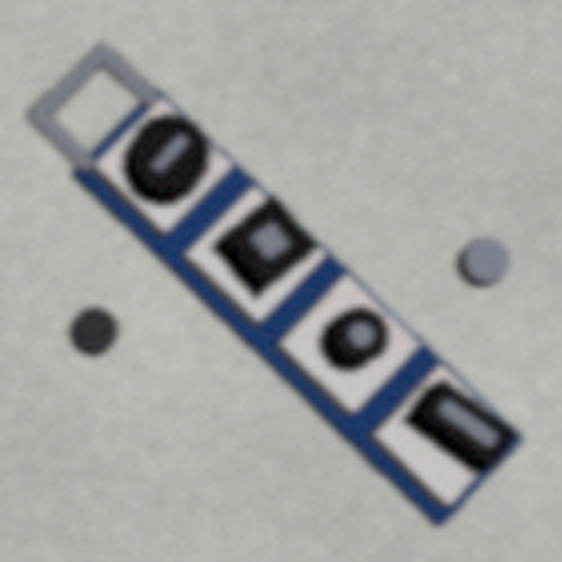

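The close crop confirms the four black specimens, in the order large round, square, small round, oblong from the handle. Next I go above the drying rack for a wrist view.

```bash
cat >> h.py <<'E'
def plan(x,y,z,yaw,n):
    """print per-row slide (cm) and roll towards a world pose in n rows from the measured pose"""
    s=r.observe(); p=s['position'].copy(); w=s['eef_rot'][2]; t=np.array([x,y,z],float)
    dw=(yaw-w+np.pi)%(2*np.pi)-np.pi
    print('at',np.round(p,1),round(w,3),'F',np.round(s['ft_force'],1),'t',round(s['t'],2),'w',round(s['gripper_width'],3))
    for k in range(n):
        a=w+dw*k/n; d=(t-p)/n; c,q=np.cos(a),np.sin(a)
        print(np.round([(c*d[0]+q*d[1])/10,(q*d[0]-c*d[1])/10,-d[2]/10],2).tolist(),round(-dw/n,3))
def wtf():
    s=r.observe(); q=s['eef_rot']; from scipy.spatial.transform import Rotation as R
    T=np.eye(4); T[:3,:3]=R.from_euler('xyz',q).as_matrix(); T[:3,3]=s['position']
    return T@np.array(CP('wrist')['hand_eye'])
def wray(T,uv,z):
    p=CP('wrist'); d=T[:3,:3]@np.array([(uv[0]-p['cx'])/p['fx'],-(uv[1]-p['cy'])/p['fy'],-1]); o=T[:3,3]
    return (o+d*(z-o[2])/d[2])[:2]
E
python3 -c "
from h import *
plan(543,-251,270,0.779,15)"
```

```text
at [ 271.8 -562.8  253.3] 0.45 F [ 0.3 -0.3 -0.1] t 0.7 w 0.996
[2.53, -1.09, -0.11] -0.022
[2.56, -1.03, -0.11] -0.022
[2.58, -0.97, -0.11] -0.022
[2.6, -0.92, -0.11] -0.022
[2.62, -0.86, -0.11] -0.022
[2.64, -0.8, -0.11] -0.022
[2.65, -0.74, -0.11] -0.022
[2.67, -0.69, -0.11] -0.022
[2.68, -0.63, -0.11] -0.022
[2.7, -0.57, -0.11] -0.022
[2.71, -0.51, -0.11] -0.022
[2.72, -0.45, -0.11] -0.022
[2.73, -0.39, -0.11] -0.022
[2.74, -0.33, -0.11] -0.022
[2.74, -0.27, -0.11] -0.022
```

>>> {"name": "servo_tool", "arguments": {
  "slide": [
    [2.5,-1.1,-0.1],
    [2.55,-1.05,-0.1],
    [2.6,-0.95,-0.1],
    [2.6,-0.9,-0.1],
    [2.6,-0.85,-0.1]
  ],
  "roll": [-0.022,-0.022,-0.022,-0.022,-0.022]
}}

```text
t: 1.12
position: [362.8, -458.1, 258.5]
eef_rot: [3.141, -0.0, 0.561]
ft_force: [-0.2, 0.5, -0.7]
gripper_width: 1.0
gripper_force: 0.0
```

>>> {"name": "servo_tool", "arguments": {
  "slide": [
    [2.65,-0.8,-0.1],
    [2.65,-0.75,-0.1],
    [2.65,-0.7,-0.1],
    [2.7,-0.65,-0.1],
    [2.7,-0.55,-0.1]
  ],
  "roll": [-0.022,-0.022,-0.022,-0.022,-0.022]
}}

```text
t: 1.53
position: [453.1, -353.7, 263.6]
eef_rot: [3.141, -0.0, 0.671]
ft_force: [-0.6, -1.5, 0.5]
gripper_width: 1.002
gripper_force: 0.0
```

>>> {"name": "servo_tool", "arguments": {
  "slide": [
    [2.7,-0.5,-0.1],
    [2.7,-0.45,-0.1],
    [2.7,-0.4,-0.1],
    [2.7,-0.35,-0.1],
    [2.7,-0.3,-0.1]
  ],
  "roll": [-0.022,-0.022,-0.022,-0.022,-0.022]
}}

```text
t: 1.95
position: [542.0, -250.3, 268.5]
eef_rot: [3.141, -0.0, 0.781]
ft_force: [-0.2, -0.8, 0.1]
gripper_width: 1.005
gripper_force: 0.0
```

>>> {"name": "servo_tool", "arguments": {
  "slide": [
    [0,0,0],
    [0,0,0],
    [0,0,0],
    [0,0,0],
    [0,0,0]
  ],
  "roll": [0,0,0,0,0]
}}

```text
t: 2.37
position: [540.5, -252.8, 268.3]
eef_rot: [3.141, 0.001, 0.777]
ft_force: [0.2, -0.8, 0.2]
gripper_width: 1.0
gripper_force: 0.0
```

Run:
```python
from h import *
T=wtf(); im=cap('wrist','w1'); np.save('T1.npy',T); s=r.observe(); print(s['position'],s['eef_rot'],s['t'],s['joints'])
for n in ['mount_large_round','mount_small_round','mount_square','mount_oblong','drying_rack']:
    for d in r.search_frame('wrist',n)[:2]:
        b=np.array(d['box']); print(n,np.round(b),round(d['score'],2))
    for d in r.landmark_of('wrist',n)[:2]: print(n,np.round(d['point'],1),round(d['score'],2),wray(T,d['point'],24))
```

```text
[ 540.60178302 -252.58001479  268.33056254] [3.14149520e+00 4.05137204e-04 7.77654749e-01] 2.4167 [ 0.56664623  0.32812209 -0.24070775  1.41835852  0.07839076  1.40452709
 -0.46782142]
mount_large_round [295.  51. 335.  96.] 0.73
mount_large_round [314.3  74. ] 0.56 [ 609.60715204 -181.69670223]
mount_small_round [301. 186. 329. 218.] 0.95
mount_small_round [317.5 193.9] 0.59 [ 522.55141953 -272.11944071]
mount_square [298. 120. 338. 163.] 0.57
mount_square [155.  37. 209.  86.] 0.56
mount_square [188.9  66. ] 0.84 [526.5190761  -86.58605302]
mount_square [317.4 138.6] 0.82 [ 565.83474051 -229.27368576]
mount_oblong [309. 233. 330. 286.] 0.71
mount_oblong [321.7 251.4] 0.59 [ 476.38250199 -324.57654264]
drying_rack [286.   2. 347. 271.] 0.69
drying_rack [317.1 167.1] 0.86 [ 543.75523235 -250.59082624]
```

View pics/w1.png

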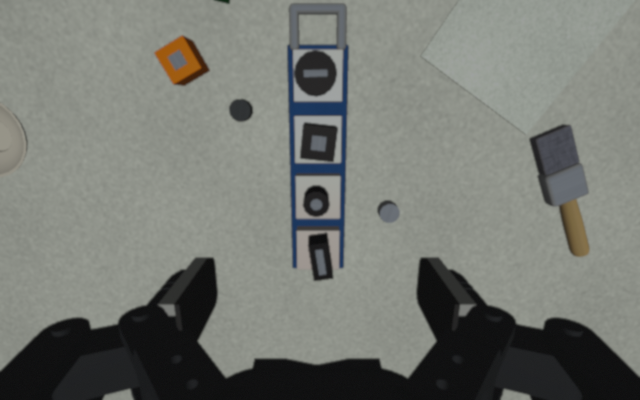

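The wrist view shows the row running down the image: large round (316,73), square (319,143), small round (316,204), oblong (321,262).

Run:
```python
from h import *
T=np.load('T1.npy'); im=cv2.imread('pics/w1.png'); g=cv2.cvtColor(im,cv2.COLOR_BGR2GRAY)
for n,(u,v) in dict(L=(316,73),S=(319,143),s=(316,204),O=(320,262)).items():
    sub=g[v-9:v+10,u-11:u+12].astype(float) if n!='O' else g[v-16:v+17,u-7:u+8].astype(float)
    h=sub.shape; ys,xs=np.mgrid[:h[0],:h[1]]; w=np.clip(sub-75,0,None)
    # keep only component containing centre
    _,l=cv2.connectedComponents((w>0).astype(np.uint8)); k=l[h[0]//2,h[1]//2]; w=w*(l==k)
    c=(u-h[1]//2+(xs*w).sum()/w.sum(), v-h[0]//2+(ys*w).sum()/w.sum())
    print(n,np.round(c,1),(w>0).sum(),'world',np.round(wray(T,c,54),1))
rect=lambda pts:np.round([wray(T,p,8) for p in pts],1)
print(rect([(288,46),(348,46),(292,266),(343,266)]), rect([(288,46),(348,46),(292,266),(343,266)]).mean(0))
```

```text
L [315.2  72.9] 157 world [ 609.4 -183.4]
S [318.2 143. ] 206 world [ 565.4 -230.6]
s [315.9 204.3] 99 world [ 519.1 -273.1]
O [320.4 261.8] 180 world [ 476.1 -322.2]
[[ 610.7 -142.4]
 [ 654.3 -186.5]
 [ 431.6 -317.5]
 [ 475.9 -362.6]] [ 543.125 -252.25 ]
```

>>> {"name": "servo_tool", "arguments": {
  "slide": [
    [1.95,0,3.2],
    [1.95,0,3.2],
    [1.95,0,3.2],
    [1.95,-0.05,3.2],
    [1.95,-0.05,3.2]
  ],
  "roll": [0,0,0,0,0],
  "grip": -1,
  "grip_force": 40
}}

```text
t: 3.33
position: [610.5, -181.4, 107.0]
eef_rot: [3.141, -0.0, 0.78]
ft_force: [0.6, 0.0, -0.3]
gripper_width: 0.999
gripper_force: 0.0
```

>>> {"name": "servo_tool", "arguments": {
  "slide": [
    [0,0,0.5],
    [0,0,1],
    [0,0,1],
    [0,0,0],
    [0,0,0]
  ],
  "roll": [0,0,0,0,0]
}}

```text
t: 3.75
position: [609.7, -183.6, 84.0]
eef_rot: [3.141, 0.0, 0.778]
ft_force: [-0.2, -0.1, 0.5]
gripper_width: 1.0
gripper_force: 0.0
```

```bash
python3 -c "
from h import *
plan(609.4,-183.4,48,0.779,5)
T=wtf(); cap('wrist','w2')"
```

```text
at [ 609.7 -183.6   84. ] 0.778 F [-0.2 -0.1  0.5] t 3.75 w 1.0
[-0.0, -0.01, 0.72] -0.0
[-0.0, -0.01, 0.72] -0.0
[-0.0, -0.01, 0.72] -0.0
[-0.0, -0.01, 0.72] -0.0
[-0.0, -0.01, 0.72] -0.0
```

View pics/w2.png

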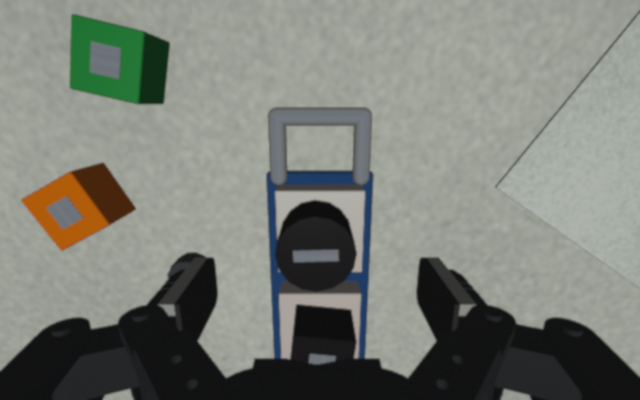

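The large round specimen, with its strip at (316,256), is centred between the fingers. I descend, grip and lift.

>>> {"name": "servo_tool", "arguments": {
  "slide": [
    [0,0,0.9],
    [0,0,0.9],
    [0,0,0.9],
    [0,0,0.9],
    [0,0,0]
  ],
  "roll": [0,0,0,0,0]
}}

```text
t: 4.22
position: [608.3, -181.7, 44.5]
eef_rot: [-3.138, 0.002, 0.78]
ft_force: [-0.8, 0.7, -0.9]
gripper_width: 1.004
gripper_force: 0.0
```

>>> {"name": "servo_tool", "arguments": {
  "slide": [
    [0,0,0],
    [0,0,0],
    [0,0,0],
    [0,0,0],
    [0,0,0]
  ],
  "roll": [0,0,0,0,0],
  "grip": 1,
  "grip_force": 40
}}

```text
t: 4.63
position: [610.5, -182.1, 48.1]
eef_rot: [3.14, -0.001, 0.78]
ft_force: [0.4, -1.1, 2.6]
gripper_width: 0.455
gripper_force: 40.3
```

>>> {"name": "servo_tool", "arguments": {
  "slide": [
    [0,0,0],
    [0,0,0],
    [0,0,0],
    [0,0,0],
    [0,0,0]
  ],
  "roll": [0,0,0,0,0]
}}

```text
t: 5.05
position: [610.5, -182.1, 48.1]
eef_rot: [3.14, -0.001, 0.78]
ft_force: [-1.2, 0.3, 6.2]
gripper_width: 0.454
gripper_force: 40.4
```

```bash
python3 -c "
from h import *
T=wtf(); im=cap('wrist','w3')
plan(609.4,-183.4,48,0.779,1)"
```

```text
at [ 610.5 -182.2   48.1] 0.78 F [-0.3  0.6  5. ] t 5.1 w 0.458
[-0.16, 0.01, 0.01] 0.001
```

View pics/w3.png

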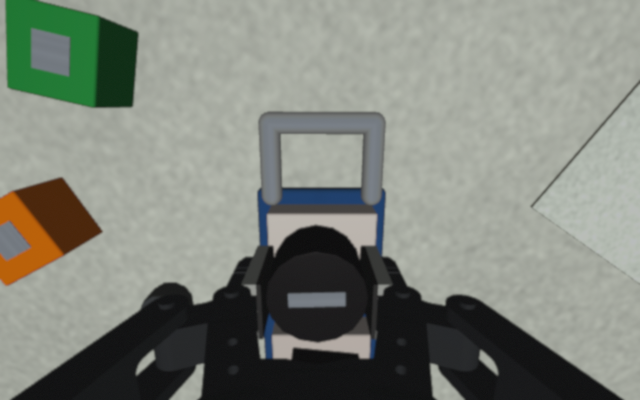

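>>> {"name": "servo_tool", "arguments": {
  "slide": [
    [0,0,-0.5],
    [0,0,-1.5],
    [0,0,-3],
    [0,0,-3.5],
    [0,0,-3.5]
  ],
  "roll": [0,0,0,0,0]
}}

```text
t: 5.52
position: [608.9, -181.8, 167.7]
eef_rot: [-3.139, 0.001, 0.78]
ft_force: [1.6, -0.7, 0.4]
gripper_width: 0.453
gripper_force: 40.3
```

```bash
python3 -c "
from h import *
plan(560,179,250,-0.01,15)"
```

```text
at [ 608.9 -181.8  167.7] 0.78 F [ 1.6 -0.7  0.4] t 5.52 w 0.453
[1.46, -1.94, -0.55] 0.053
[1.36, -2.01, -0.55] 0.053
[1.25, -2.08, -0.55] 0.053
[1.14, -2.14, -0.55] 0.053
[1.02, -2.2, -0.55] 0.053
[0.9, -2.25, -0.55] 0.053
[0.79, -2.3, -0.55] 0.053
[0.66, -2.34, -0.55] 0.053
[0.54, -2.37, -0.55] 0.053
[0.41, -2.39, -0.55] 0.053
[0.29, -2.41, -0.55] 0.053
[0.16, -2.42, -0.55] 0.053
[0.03, -2.43, -0.55] 0.053
[-0.1, -2.43, -0.55] 0.053
[-0.22, -2.42, -0.55] 0.053
```

>>> {"name": "servo_tool", "arguments": {
  "slide": [
    [1.45,-1.95,-0.55],
    [1.35,-2,-0.55],
    [1.25,-2.1,-0.55],
    [1.15,-2.15,-0.55],
    [1,-2.2,-0.55]
  ],
  "roll": [0.053,0.053,0.053,0.053,0.053]
}}

```text
t: 5.93
position: [592.7, -60.6, 194.9]
eef_rot: [-3.141, 0.001, 0.512]
ft_force: [0.5, 0.2, -1.3]
gripper_width: 0.456
gripper_force: 40.3
```

>>> {"name": "servo_tool", "arguments": {
  "slide": [
    [0.9,-2.25,-0.55],
    [0.8,-2.3,-0.55],
    [0.65,-2.35,-0.55],
    [0.55,-2.35,-0.55],
    [0.4,-2.4,-0.55]
  ],
  "roll": [0.053,0.053,0.053,0.053,0.053]
}}

```text
t: 6.35
position: [576.7, 59.6, 222.4]
eef_rot: [-3.142, 0.001, 0.247]
ft_force: [0.3, 0.6, -1.3]
gripper_width: 0.456
gripper_force: 40.3
```

>>> {"name": "servo_tool", "arguments": {
  "slide": [
    [0.3,-2.4,-0.55],
    [0.15,-2.4,-0.55],
    [0.05,-2.45,-0.55],
    [-0.1,-2.45,-0.55],
    [-0.2,-2.4,-0.55]
  ],
  "roll": [0.053,0.053,0.053,0.053,0.053]
}}

```text
t: 6.77
position: [561.2, 180.0, 249.9]
eef_rot: [3.141, 0.001, -0.018]
ft_force: [0.4, 0.4, -0.3]
gripper_width: 0.458
gripper_force: 40.3
```

>>> {"name": "servo_tool", "arguments": {
  "slide": [
    [0,0,0],
    [0,0,0],
    [0,0,0],
    [0,0,0],
    [0,0,0]
  ],
  "roll": [0,0,0,0,0]
}}

```text
t: 7.18
position: [562.2, 177.4, 249.5]
eef_rot: [3.141, 0.001, -0.017]
ft_force: [0.6, -0.0, -0.9]
gripper_width: 0.455
gripper_force: 40.3
```

Run:
```python
from h import *
T=wtf(); im=cap('wrist','w4'); np.save('T4.npy',T); s=r.observe(); print(s['position'],s['eef_rot'],s['t'],s['joints'])
for d in r.landmark_of('wrist','viewing_rack')[:2]: print(np.round(d['point'],1),round(d['score'],2),wray(T,d['point'],0))
```

```text
[562.18546312 177.60512191 249.55068529] [ 3.14112591e+00  4.32080380e-04 -1.68995622e-02] 7.2333 [-0.11818639  0.32766861 -0.31330543  1.46636077  0.1017709   1.36410612
 -2.02452356]
[313.4 175.3] 0.61 [555.94582961 180.76745654]
```

View pics/w4.png

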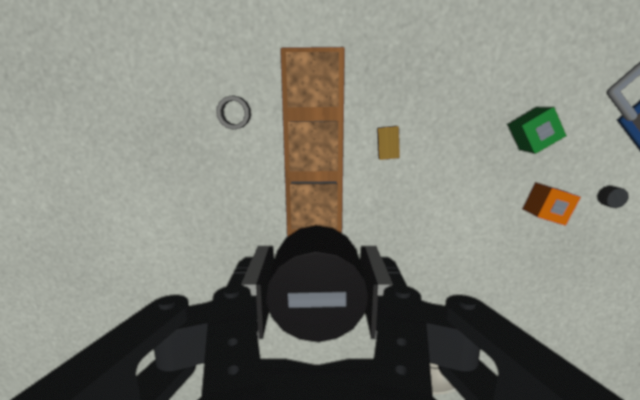

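The viewing rack shows at columns 281–344, with its far end at row 47. The large round is held centred.

Run:
```python
from h import *
T=np.load('T4.npy'); im=cv2.imread('pics/w4.png'); hsv=cv2.cvtColor(im,cv2.COLOR_BGR2HSV)
m=(hsv[...,0]<22)&(hsv[...,1]>75)
C=[]
for v in range(55,221,15):
    c=np.flatnonzero(m[v,265:365])+265; a,b=wray(T,(c[0]-.5,v),8),wray(T,(c[-1]+.5,v),8); C.append((a+b)/2); print(v,c[0],c[-1],np.round((a+b)/2,1),round(np.linalg.norm(a-b),1))
C=np.array(C); k=np.polyfit(C[:,0],C[:,1],1); print('y=',k,'at 463,559,655',np.polyval(k,[463,559,655]))
rows=np.flatnonzero(m[:,300:330].mean(1)>.5); print('top row',rows[0],wray(T,(312,rows[0]-.5),8),wray(T,(312,rows[0]-.5),24))
print([(v,int(hsv[v,295:335,2].mean())) for v in range(100,195,2)])
```

```text
55 281 343 [678.8 179.7] 62.3
70 282 343 [664.9 179.5] 62.1
85 282 343 [650.7 179.8] 62.8
100 283 343 [636.1 179.6] 62.5
115 283 342 [621.3 180.4] 62.2
130 284 342 [606.  180.2] 61.9
145 284 342 [590.4 180.5] 62.7
160 285 342 [574.3 180.2] 62.4
175 285 342 [557.9 180.6] 63.1
190 286 341 [541.1 180.9] 61.7
205 286 341 [523.8 181.2] 62.5
220 287 341 [506.1 181. ] 62.2
y= [-9.1732595e-03  1.8575623e+02] at 463,559,655 [181.50901089 180.62837798 179.74774507]
top row 47 [686.52708971 179.57991726] [684.14969975 179.431221  ]
[(100, 136), (102, 132), (104, 129), (106, 127), (108, 127), (110, 127), (112, 127), (114, 127), (116, 128), (118, 127), (120, 116), (122, 117), (124, 129), (126, 132), (128, 132), (130, 134), (132, 133), (134, 132), (136, 133), (138, 133), (140, 134), (142, 131), (144, 128), (146, 130), (148, 133), (150, 134), (152, 139), (154, 141), (156, 139), (158, 136), (160, 136), (162, 138), (164, 138), (166, 134), (168, 130), (170, 128), (172, 129), (174, 129), (176, 129), (178, 129), (180, 119), (182, 75), (184, 98), (186, 127), (188, 132), (190, 132), (192, 133), (194, 132)]
```

>>> {"name": "servo_tool", "arguments": {
  "slide": [
    [1.9,-0.07,2.9],
    [1.9,-0.07,2.9],
    [1.9,-0.07,2.9],
    [1.9,-0.07,2.9],
    [1.9,-0.07,2.9]
  ],
  "roll": [0,0,0,0,0]
}}

```text
t: 7.7
position: [658.0, 180.2, 103.4]
eef_rot: [3.141, -0.0, -0.016]
ft_force: [0.4, 0.9, 0.2]
gripper_width: 0.459
gripper_force: 40.3
```

>>> {"name": "servo_tool", "arguments": {
  "slide": [
    [0,0,1],
    [0,0,1],
    [0,0,1],
    [0,0,0],
    [0,0,0]
  ],
  "roll": [0,0,0,0,0]
}}

```text
t: 8.12
position: [656.8, 181.3, 75.8]
eef_rot: [-3.141, -0.001, -0.015]
ft_force: [-0.5, -0.2, 0.4]
gripper_width: 0.459
gripper_force: 40.4
```

```bash
python3 -c "
from h import *
plan(657,179.5,48.5,-0.015,5)"
```

```text
at [656.8 181.3  75.8] -0.015 F [-0.5 -0.2  0.4] t 8.12 w 0.459
[0.0, 0.04, 0.55] 0.0
[0.0, 0.04, 0.55] 0.0
[0.0, 0.04, 0.55] 0.0
[0.0, 0.04, 0.55] 0.0
[0.0, 0.04, 0.55] 0.0
```

>>> {"name": "servo_tool", "arguments": {
  "slide": [
    [0,0.05,0.7],
    [0,0.05,0.7],
    [0,0.05,0.7],
    [0,0,0.4],
    [0,0,0]
  ],
  "roll": [0,0,0,0,0]
}}

```text
t: 8.53
position: [656.4, 179.2, 48.6]
eef_rot: [3.141, 0.002, -0.015]
ft_force: [-1.1, -0.1, -0.3]
gripper_width: 0.458
gripper_force: 40.4
```

>>> {"name": "servo_tool", "arguments": {
  "slide": [
    [0,0,0],
    [0,0,0.05],
    [0,0,0.05],
    [0,0,0],
    [0,0,0]
  ],
  "roll": [0,0,0,0,0]
}}

```text
t: 8.95
position: [657.0, 179.6, 49.0]
eef_rot: [-3.141, -0.0, -0.015]
ft_force: [-0.4, 0.2, -1.0]
gripper_width: 0.456
gripper_force: 40.4
```

```bash
python3 -c "
from h import *
plan(657,179.5,48.5,-0.015,1)"
```

```text
at [657.  179.6  49. ] -0.015 F [-0.4  0.2 -1. ] t 8.95 w 0.456
[-0.0, 0.01, 0.05] -0.0
```

>>> {"name": "servo_tool", "arguments": {
  "slide": [
    [0,0,0.05],
    [0,0,0],
    [0,0,0],
    [0,0,0],
    [0,0,0]
  ],
  "roll": [0,0,0,0,0]
}}

```text
t: 9.37
position: [657.0, 179.5, 48.3]
eef_rot: [-3.141, 0.0, -0.015]
ft_force: [0.8, 0.5, 0.2]
gripper_width: 0.451
gripper_force: 40.4
```

>>> {"name": "servo_tool", "arguments": {
  "slide": [
    [0,0,0],
    [0,0,0],
    [0,0,0],
    [0,0,0],
    [0,0,0]
  ],
  "roll": [0,0,0,0,0],
  "grip": -1
}}

```text
t: 9.78
position: [657.0, 179.6, 48.4]
eef_rot: [-3.141, -0.0, -0.015]
ft_force: [0.8, -0.1, 0.2]
gripper_width: 1.002
gripper_force: 0.0
```

>>> {"name": "servo_tool", "arguments": {
  "slide": [
    [0,0,0],
    [0,0,-1.5],
    [0,0,-3],
    [0,0,-3.5],
    [0,0,-3.5]
  ],
  "roll": [0,0,0,0,0]
}}

```text
t: 10.2
position: [656.4, 179.3, 164.0]
eef_rot: [3.141, 0.002, -0.015]
ft_force: [1.0, 0.1, 0.3]
gripper_width: 0.998
gripper_force: 0.0
```

```bash
python3 -c "
from h import *
T=wtf(); im=cap('wrist','w5'); np.save('T5.npy',T)
plan(540,-220,200,0.70,15)"
```

```text
at [659.8 180.6 173.6] -0.015 F [2.5 1.3 7. ] t 10.25 w 0.997
[-0.76, 2.68, -0.18] -0.048
[-0.88, 2.64, -0.18] -0.048
[-1.01, 2.6, -0.18] -0.048
[-1.13, 2.55, -0.18] -0.048
[-1.25, 2.49, -0.18] -0.048
[-1.37, 2.43, -0.18] -0.048
[-1.48, 2.36, -0.18] -0.048
[-1.59, 2.29, -0.18] -0.048
[-1.7, 2.21, -0.18] -0.048
[-1.81, 2.12, -0.18] -0.048
[-1.9, 2.04, -0.18] -0.048
[-2.0, 1.94, -0.18] -0.048
[-2.09, 1.85, -0.18] -0.048
[-2.18, 1.74, -0.18] -0.048
[-2.26, 1.64, -0.18] -0.048
```

View pics/w5.png

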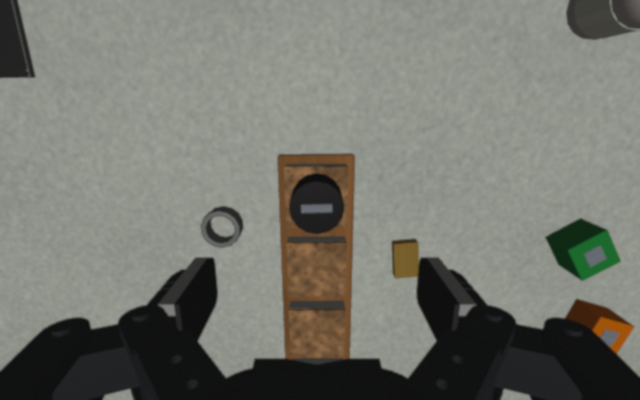

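The large round stands in the middle of the far pad (face at (317,208)). The square is next.

>>> {"name": "servo_tool", "arguments": {
  "slide": [
    [-0.55,2.75,0],
    [-0.65,2.75,0],
    [-0.75,2.7,0],
    [-0.9,2.65,0],
    [-1,2.6,0]
  ],
  "roll": [-0.047,-0.047,-0.047,-0.047,-0.047]
}}

```text
t: 10.67
position: [628.8, 40.9, 163.3]
eef_rot: [3.141, -0.0, 0.222]
ft_force: [0.9, 0.1, 0.6]
gripper_width: 1.004
gripper_force: 0.0
```

>>> {"name": "servo_tool", "arguments": {
  "slide": [
    [-1.15,2.55,0],
    [-1.25,2.5,0],
    [-1.4,2.4,0],
    [-1.5,2.35,0],
    [-1.6,2.3,0]
  ],
  "roll": [-0.047,-0.047,-0.047,-0.047,-0.047]
}}

```text
t: 11.08
position: [600.4, -95.8, 163.4]
eef_rot: [3.141, -0.0, 0.457]
ft_force: [0.3, 0.6, -0.1]
gripper_width: 1.001
gripper_force: 0.0
```

>>> {"name": "servo_tool", "arguments": {
  "slide": [
    [-1.7,2.2,0],
    [-1.8,2.1,0],
    [-1.9,2.05,0],
    [-2,1.95,0],
    [-2.05,1.85,0]
  ],
  "roll": [-0.047,-0.047,-0.047,-0.047,-0.047]
}}

```text
t: 11.5
position: [572.6, -232.1, 163.3]
eef_rot: [3.141, -0.0, 0.692]
ft_force: [1.5, 0.2, -0.1]
gripper_width: 1.002
gripper_force: 0.0
```

```bash
python3 -c "
from h import *
plan(565.4,-230.6,85,0.69,5)"
```

```text
at [ 572.6 -232.1  163.3] 0.692 F [ 1.5  0.2 -0.1] t 11.5 w 1.002
[-0.09, -0.11, 1.57] 0.0
[-0.09, -0.11, 1.57] 0.0
[-0.09, -0.11, 1.57] 0.0
[-0.09, -0.11, 1.57] 0.0
[-0.09, -0.11, 1.57] 0.0
```

>>> {"name": "servo_tool", "arguments": {
  "slide": [
    [-0.1,-0.1,2],
    [-0.1,-0.1,2],
    [-0.1,-0.1,2],
    [-0.1,-0.1,2],
    [0,0,0]
  ],
  "roll": [0,0,0,0,0]
}}

```text
t: 11.92
position: [564.6, -229.4, 78.9]
eef_rot: [-3.135, 0.003, 0.69]
ft_force: [-1.8, 0.2, -0.1]
gripper_width: 1.0
gripper_force: 0.0
```

>>> {"name": "servo_tool", "arguments": {
  "slide": [
    [0,0,0],
    [0,0,0],
    [0,0,0],
    [0,0,0],
    [0,0,0]
  ],
  "roll": [0,0,0,0,0]
}}

```text
t: 12.33
position: [568.1, -230.4, 84.5]
eef_rot: [3.14, -0.001, 0.69]
ft_force: [0.3, -0.3, -0.1]
gripper_width: 0.999
gripper_force: 0.0
```

```bash
cat >> h.py <<'E'
def steel(T,im,x,y,rad=14):
    """steel face centre (world) near the expected x,y at z=54, and its minAreaRect angle in the picture"""
    p=CP('wrist'); q=np.linalg.inv(T)@np.array([x,y,54,1]); u,v=p['cx']+p['fx']*q[0]/-q[2],p['cy']-p['fy']*q[1]/-q[2]
    k=int(rad*p['fx']/-q[2]); u0,v0=int(u)-k,int(v)-k; g=cv2.cvtColor(im,cv2.COLOR_RGB2GRAY)[v0:v0+2*k,u0:u0+2*k]
    _,m=cv2.threshold(g,0,255,cv2.THRESH_OTSU); n,l,s,c=cv2.connectedComponentsWithStats(m)
    i=1+np.argmin([np.hypot(*(a-k))-b[4]/50 for a,b in zip(c[1:],s[1:])]); uv=c[i]+[u0,v0]
    pts=np.argwhere(l==i)[:,::-1].astype(np.float32); rc=cv2.minAreaRect(pts)
    print('steel',np.round(uv,1),'expected',round(u),round(v),'world',np.round(wray(T,uv,54),1),'rect',np.round(rc[1]),round(rc[2],1))
E
python3 -c "
from h import *
T=wtf(); im=cap('wrist','w6'); steel(T,im,565.4,-230.6)
plan(565.4,-230.6,49,0.69,5)"
```

```text
steel [313.3 258.9] expected 313 258 world [ 565.2 -230.8] rect [26. 29.] 90.0
at [ 567.9 -230.3   84.2] 0.69 F [ 0.9 -0.9 -0.1] t 12.38 w 0.997
[-0.04, -0.03, 0.7] -0.0
[-0.04, -0.03, 0.7] -0.0
[-0.04, -0.03, 0.7] -0.0
[-0.04, -0.03, 0.7] -0.0
[-0.04, -0.03, 0.7] -0.0
```

View pics/w6.png

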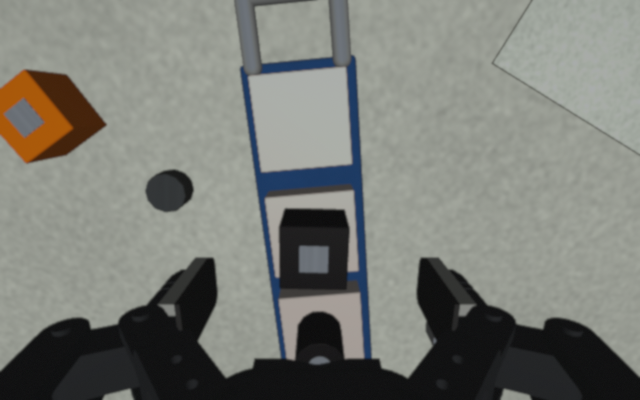

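The square is aligned with the fingers, and its steel section is at (313,259). Descend, grip and lift.

>>> {"name": "servo_tool", "arguments": {
  "slide": [
    [-0.1,-0.1,0.9],
    [-0.1,-0.05,0.9],
    [0,0,0.9],
    [0,0,0.85],
    [0,0,0]
  ],
  "roll": [0,0,0,0,0]
}}

```text
t: 12.8
position: [563.2, -229.7, 44.8]
eef_rot: [-3.138, 0.002, 0.69]
ft_force: [-0.3, -0.0, -0.2]
gripper_width: 1.002
gripper_force: 0.0
```

>>> {"name": "servo_tool", "arguments": {
  "slide": [
    [0,0,0],
    [0,0,0],
    [0,0,0],
    [0,0,0],
    [0,0,0]
  ],
  "roll": [0,0,0,0,0]
}}

```text
t: 13.22
position: [565.2, -230.3, 48.3]
eef_rot: [3.141, -0.0, 0.69]
ft_force: [-0.6, -0.1, 0.8]
gripper_width: 1.004
gripper_force: 0.0
```

>>> {"name": "servo_tool", "arguments": {
  "slide": [
    [0,0,0],
    [0,0,0],
    [0,0,0],
    [0,0,0],
    [0,0,0]
  ],
  "roll": [0,0,0,0,0],
  "grip": 1
}}

```text
t: 13.63
position: [565.2, -230.3, 48.2]
eef_rot: [3.141, -0.0, 0.69]
ft_force: [0.9, -0.5, -1.0]
gripper_width: 0.393
gripper_force: 40.5
```

>>> {"name": "servo_tool", "arguments": {
  "slide": [
    [0,0,0],
    [0,0,0],
    [0,0,0],
    [0,0,0],
    [0,0,0]
  ],
  "roll": [0,0,0,0,0]
}}

```text
t: 14.05
position: [565.1, -230.3, 48.0]
eef_rot: [3.141, -0.0, 0.69]
ft_force: [-0.4, -0.3, 3.0]
gripper_width: 0.391
gripper_force: 40.9
```

>>> {"name": "servo_tool", "arguments": {
  "slide": [
    [0,0,-0.5],
    [0,0,-1.5],
    [0,0,-3],
    [0,0,-3],
    [0,0,-3]
  ],
  "roll": [0,0,0,0,0]
}}

```text
t: 14.47
position: [564.3, -230.0, 158.7]
eef_rot: [-3.14, 0.001, 0.69]
ft_force: [0.4, -0.8, -0.4]
gripper_width: 0.393
gripper_force: 40.6
```

```bash
python3 -c "
from h import *
plan(591,180,150,-0.01,15)"
```

```text
at [ 564.3 -230.   158.7] 0.69 F [ 0.4 -0.8 -0.4] t 14.47 w 0.393
[1.88, -2.0, 0.06] 0.047
[1.78, -2.08, 0.06] 0.047
[1.68, -2.16, 0.06] 0.047
[1.58, -2.24, 0.06] 0.047
[1.47, -2.31, 0.06] 0.047
[1.37, -2.38, 0.06] 0.047
[1.25, -2.44, 0.06] 0.047
[1.14, -2.49, 0.06] 0.047
[1.02, -2.54, 0.06] 0.047
[0.9, -2.59, 0.06] 0.047
[0.78, -2.63, 0.06] 0.047
[0.66, -2.66, 0.06] 0.047
[0.53, -2.69, 0.06] 0.047
[0.4, -2.71, 0.06] 0.047
[0.28, -2.73, 0.06] 0.047
```

>>> {"name": "servo_tool", "arguments": {
  "slide": [
    [1.9,-2,0.05],
    [1.8,-2.1,0.05],
    [1.7,-2.15,0.05],
    [1.6,-2.25,0.05],
    [1.45,-2.3,0.05]
  ],
  "roll": [0.047,0.047,0.047,0.047,0.047]
}}

```text
t: 14.88
position: [573.9, -91.8, 155.4]
eef_rot: [-3.141, 0.0, 0.452]
ft_force: [0.5, -0.4, -0.6]
gripper_width: 0.391
gripper_force: 40.4
```

>>> {"name": "servo_tool", "arguments": {
  "slide": [
    [1.35,-2.4,0.05],
    [1.25,-2.45,0.05],
    [1.15,-2.5,0.05],
    [1,-2.55,0.05],
    [0.9,-2.6,0.05]
  ],
  "roll": [0.047,0.047,0.047,0.047,0.047]
}}

```text
t: 15.3
position: [582.6, 45.3, 152.8]
eef_rot: [-3.142, 0.001, 0.217]
ft_force: [1.1, -0.0, -0.8]
gripper_width: 0.393
gripper_force: 40.4
```

>>> {"name": "servo_tool", "arguments": {
  "slide": [
    [0.8,-2.6,0.05],
    [0.65,-2.65,0.05],
    [0.55,-2.7,0.05],
    [0.4,-2.7,0.05],
    [0.25,-2.75,0.05]
  ],
  "roll": [0.047,0.047,0.047,0.047,0.047]
}}

```text
t: 15.72
position: [592.2, 181.7, 150.3]
eef_rot: [3.141, 0.001, -0.018]
ft_force: [0.3, 0.7, -0.3]
gripper_width: 0.39
gripper_force: 40.4
```

>>> {"name": "servo_tool", "arguments": {
  "slide": [
    [0,0,1.5],
    [0,0,2],
    [0,0,2],
    [0,0,1.5],
    [0,0,0.5]
  ],
  "roll": [0,0,0,0,0]
}}

```text
t: 16.13
position: [590.7, 180.0, 72.4]
eef_rot: [3.14, 0.005, -0.015]
ft_force: [0.3, 0.3, -1.5]
gripper_width: 0.393
gripper_force: 40.5
```

>>> {"name": "servo_tool", "arguments": {
  "slide": [
    [0,0,0],
    [0,0,0],
    [0,0,0],
    [0,0,0],
    [0,0,0]
  ],
  "roll": [0,0,0,0,0]
}}

```text
t: 16.55
position: [593.1, 180.8, 76.5]
eef_rot: [-3.141, -0.002, -0.015]
ft_force: [-1.0, -0.3, -0.0]
gripper_width: 0.39
gripper_force: 40.5
```

```bash
python3 -c "
from h import *
plan(591,180,48.3,-0.01,5)
T=wtf();cap('wrist','w7')
"
```

```text
at [593.1 180.8  76.5] -0.015 F [-1.  -0.3 -0. ] t 16.55 w 0.39
[-0.04, 0.02, 0.56] -0.001
[-0.04, 0.02, 0.56] -0.001
[-0.04, 0.02, 0.56] -0.001
[-0.04, 0.02, 0.56] -0.001
[-0.04, 0.02, 0.56] -0.001
```

View pics/w7.png

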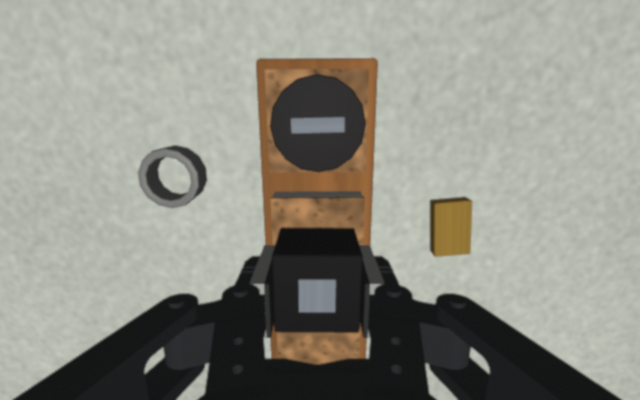

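The large round stands centred on its pad, and the square hangs over the second pad. I set it down.

>>> {"name": "servo_tool", "arguments": {
  "slide": [
    [-0.1,0.05,0.8],
    [-0.1,0.05,0.8],
    [0,0,0.6],
    [0,0,0.3],
    [0,0,0.1]
  ],
  "roll": [0,0,0,0,0]
}}

```text
t: 17.02
position: [589.8, 179.4, 48.1]
eef_rot: [3.141, 0.002, -0.015]
ft_force: [-0.5, -0.2, -1.0]
gripper_width: 0.389
gripper_force: 40.5
```

>>> {"name": "servo_tool", "arguments": {
  "slide": [
    [0,0,0],
    [0,0,0.1],
    [0,0,0.1],
    [0,0,0],
    [0,0,0]
  ],
  "roll": [0,0,0,0,0]
}}

```text
t: 17.43
position: [590.9, 179.9, 48.0]
eef_rot: [-3.141, -0.001, -0.015]
ft_force: [-1.6, -0.6, 3.9]
gripper_width: 0.393
gripper_force: 40.9
```

```bash
python3 -c "
from h import *
plan(591,180,48.2,-0.01,1)
"
```

```text
at [590.9 179.9  48. ] -0.015 F [-1.6 -0.6  3.9] t 17.43 w 0.393
[0.01, -0.01, -0.02] -0.005
```

>>> {"name": "servo_tool", "arguments": {
  "slide": [
    [0,0,0],
    [0,0,0],
    [0,0,0],
    [0,0,0],
    [0,0,0]
  ],
  "roll": [0,0,0,0,0],
  "grip": -1
}}

```text
t: 17.85
position: [590.5, 179.7, 47.2]
eef_rot: [-3.141, 0.0, -0.015]
ft_force: [-0.7, 0.1, -0.5]
gripper_width: 1.0
gripper_force: 0.0
```

>>> {"name": "servo_tool", "arguments": {
  "slide": [
    [0,0,0],
    [0,0,-1.5],
    [0,0,-3],
    [0,0,-3],
    [0,0,-2]
  ],
  "roll": [0,0,0,0,0]
}}

```text
t: 18.27
position: [591.2, 180.1, 145.2]
eef_rot: [-3.141, -0.002, -0.015]
ft_force: [0.5, 0.3, 0.1]
gripper_width: 1.0
gripper_force: 0.0
```

```bash
python3 -c "
from h import *
plan(519.1,-273.1,120,0.779,15)
T=wtf();im=cap('wrist','w8');steel(T,im,591,180)
"
```

```text
at [591.2 180.1 145.2] -0.015 F [0.5 0.3 0.1] t 18.27 w 1.0
[-0.43, 3.03, 0.17] -0.053
[-0.59, 3.0, 0.17] -0.053
[-0.75, 2.97, 0.17] -0.053
[-0.91, 2.92, 0.17] -0.053
[-1.06, 2.87, 0.17] -0.053
[-1.21, 2.81, 0.17] -0.053
[-1.36, 2.74, 0.17] -0.053
[-1.5, 2.67, 0.17] -0.053
[-1.64, 2.58, 0.17] -0.053
[-1.78, 2.49, 0.17] -0.053
[-1.9, 2.39, 0.17] -0.053
[-2.03, 2.29, 0.17] -0.053
[-2.15, 2.18, 0.17] -0.053
[-2.26, 2.06, 0.17] -0.053
[-2.37, 1.94, 0.17] -0.053
steel [317.4 216. ] expected 317 215 world [590.7 179.5] rect [20. 22.] 90.0
```

>>> {"name": "servo_tool", "arguments": {
  "slide": [
    [-0.45,3.05,0],
    [-0.6,3,0],
    [-0.75,2.95,0.1],
    [-0.9,2.9,0.1],
    [-1.05,2.85,0.1]
  ],
  "roll": [-0.053,-0.053,-0.053,-0.053,-0.053]
}}

```text
t: 18.73
position: [566.0, 27.6, 139.2]
eef_rot: [3.142, -0.0, 0.253]
ft_force: [0.7, 0.4, -0.1]
gripper_width: 1.001
gripper_force: 0.0
```

>>> {"name": "servo_tool", "arguments": {
  "slide": [
    [-1.2,2.8,0.2],
    [-1.35,2.75,0.2],
    [-1.5,2.65,0.2],
    [-1.65,2.6,0.2],
    [-1.75,2.5,0.2]
  ],
  "roll": [-0.053,-0.053,-0.053,-0.053,-0.053]
}}

```text
t: 19.15
position: [542.3, -123.5, 129.1]
eef_rot: [3.142, -0.0, 0.517]
ft_force: [0.4, 0.4, -0.3]
gripper_width: 1.003
gripper_force: 0.0
```

>>> {"name": "servo_tool", "arguments": {
  "slide": [
    [-1.9,2.4,0.3],
    [-2.05,2.3,0.3],
    [-2.15,2.2,0.3],
    [-2.25,2.05,0.2],
    [-2.4,1.95,0.2]
  ],
  "roll": [-0.053,-0.053,-0.053,-0.053,-0.053]
}}

```text
t: 19.57
position: [518.3, -275.0, 116.0]
eef_rot: [-3.141, -0.0, 0.783]
ft_force: [0.7, 0.3, 0.8]
gripper_width: 1.0
gripper_force: 0.0
```

>>> {"name": "servo_tool", "arguments": {
  "slide": [
    [0,0,1],
    [0,0,1.2],
    [0,0,1],
    [0,0,0.3],
    [0,0,0]
  ],
  "roll": [0,0,0,0,0]
}}

```text
t: 19.98
position: [518.5, -271.6, 79.8]
eef_rot: [-3.139, 0.0, 0.782]
ft_force: [-0.2, 0.5, -1.0]
gripper_width: 1.005
gripper_force: 0.0
```

>>> {"name": "servo_tool", "arguments": {
  "slide": [
    [0,0,0],
    [0,0,0],
    [0,0,0],
    [0,0,0],
    [0,0,0]
  ],
  "roll": [0,0,0,0,0]
}}

```text
t: 20.4
position: [519.0, -273.7, 81.8]
eef_rot: [3.141, -0.0, 0.78]
ft_force: [0.6, 0.6, 0.9]
gripper_width: 1.001
gripper_force: 0.0
```

```bash
python3 -c "
from h import *
plan(519.1,-273.1,49,0.779,1)
T=wtf();im=cap('wrist','w9');steel(T,im,519.1,-273.1)
"
```

```text
at [ 519.  -273.7   81.8] 0.78 F [0.6 0.6 0.9] t 20.4 w 1.001
[0.04, -0.04, 3.28] 0.001
steel [315.2 256. ] expected 316 256 world [ 518.8 -273. ] rect [22. 24.] 90.0
```

>>> {"name": "servo_tool", "arguments": {
  "slide": [
    [0,0,0.9],
    [0,-0.05,0.9],
    [0,0,0.8],
    [0,0,0.5],
    [0,0,0.15]
  ],
  "roll": [0,0,0,0,0]
}}

```text
t: 20.87
position: [517.4, -272.9, 46.9]
eef_rot: [-3.139, 0.001, 0.78]
ft_force: [-0.9, -0.7, -0.3]
gripper_width: 1.001
gripper_force: 0.0
```

>>> {"name": "servo_tool", "arguments": {
  "slide": [
    [0,0,0],
    [0,0,0],
    [0,0,0],
    [0,0,0],
    [0,0,0]
  ],
  "roll": [0,0,0,0,0]
}}

```text
t: 21.28
position: [518.7, -273.5, 49.2]
eef_rot: [3.141, -0.0, 0.78]
ft_force: [0.1, -0.8, 0.4]
gripper_width: 1.003
gripper_force: 0.0
```

>>> {"name": "servo_tool", "arguments": {
  "slide": [
    [0,0,0],
    [0,0,0],
    [0,0,0],
    [0,0,0],
    [0,0,0]
  ],
  "roll": [0,0,0,0,0],
  "grip": 1
}}

```text
t: 21.7
position: [518.5, -273.4, 48.9]
eef_rot: [3.142, -0.0, 0.78]
ft_force: [-1.9, 0.8, 4.8]
gripper_width: 0.312
gripper_force: 39.1
```

>>> {"name": "servo_tool", "arguments": {
  "slide": [
    [0,0,0],
    [0,0,0],
    [0,0,0],
    [0,0,0],
    [0,0,0]
  ],
  "roll": [0,0,0,0,0]
}}

```text
t: 22.12
position: [518.6, -273.4, 49.0]
eef_rot: [3.141, -0.0, 0.78]
ft_force: [-0.7, 0.4, 2.5]
gripper_width: 0.313
gripper_force: 39.4
```

>>> {"name": "servo_tool", "arguments": {
  "slide": [
    [0,0,-0.5],
    [0,0,-1.5],
    [0,0,-3],
    [0,0,-3],
    [0,0,-2]
  ],
  "roll": [0,0,0,0,0]
}}

```text
t: 22.53
position: [519.0, -273.4, 151.6]
eef_rot: [3.14, -0.001, 0.78]
ft_force: [0.6, -0.2, 0.0]
gripper_width: 0.313
gripper_force: 39.4
```

```bash
python3 -c "
from h import *
plan(527,180.6,140,-0.01,15)
T=wtf();im=cap('wrist','w10')
"
```

```text
at [ 519.  -273.4  151.6] 0.78 F [ 0.6 -0.2  0. ] t 22.53 w 0.313
[2.17, -2.11, 0.08] 0.053
[2.05, -2.23, 0.08] 0.053
[1.93, -2.33, 0.08] 0.053
[1.81, -2.43, 0.08] 0.053
[1.68, -2.52, 0.08] 0.053
[1.54, -2.61, 0.08] 0.053
[1.4, -2.68, 0.08] 0.053
[1.26, -2.75, 0.08] 0.053
[1.11, -2.82, 0.08] 0.053
[0.96, -2.87, 0.08] 0.053
[0.81, -2.92, 0.08] 0.053
[0.66, -2.96, 0.08] 0.053
[0.5, -2.99, 0.08] 0.053
[0.34, -3.01, 0.08] 0.053
[0.18, -3.02, 0.08] 0.053
```

View pics/w10.png

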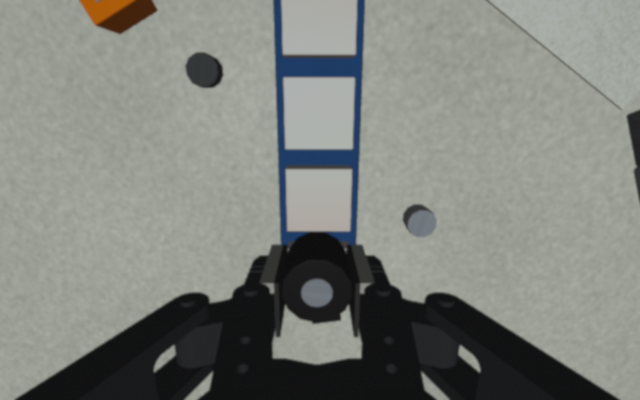

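The small round is held upright, with its dot at (317,292). I carry it to the third pad.

>>> {"name": "servo_tool", "arguments": {
  "slide": [
    [2.15,-2.1,0],
    [2.05,-2.25,0],
    [1.95,-2.35,0],
    [1.8,-2.45,0],
    [1.7,-2.5,0]
  ],
  "roll": [0.053,0.053,0.053,0.053,0.053]
}}

```text
t: 23.0
position: [520.6, -120.2, 148.7]
eef_rot: [-3.141, 0.0, 0.512]
ft_force: [0.4, 0.5, -0.9]
gripper_width: 0.315
gripper_force: 39.5
```

>>> {"name": "servo_tool", "arguments": {
  "slide": [
    [1.55,-2.6,0],
    [1.4,-2.7,0],
    [1.25,-2.75,0],
    [1.1,-2.8,0],
    [0.95,-2.85,0]
  ],
  "roll": [0.053,0.053,0.053,0.053,0.053]
}}

```text
t: 23.42
position: [523.6, 30.7, 148.8]
eef_rot: [-3.142, 0.0, 0.247]
ft_force: [0.1, 0.2, 0.1]
gripper_width: 0.314
gripper_force: 39.4
```

>>> {"name": "servo_tool", "arguments": {
  "slide": [
    [0.8,-2.9,0],
    [0.65,-2.95,0.2],
    [0.5,-3,0.3],
    [0.35,-3,0.4],
    [0.2,-3,0.4]
  ],
  "roll": [0.053,0.053,0.053,0.053,0.053]
}}

```text
t: 23.83
position: [527.2, 181.6, 135.7]
eef_rot: [3.142, 0.0, -0.018]
ft_force: [0.9, 0.2, -1.4]
gripper_width: 0.316
gripper_force: 39.3
```

>>> {"name": "servo_tool", "arguments": {
  "slide": [
    [0,0,1.2],
    [0,0,1.7],
    [0,0,1.5],
    [0,0,1.1],
    [0,0,0.5]
  ],
  "roll": [0,0,0,0,0]
}}

```text
t: 24.25
position: [526.4, 179.6, 73.9]
eef_rot: [3.141, 0.003, -0.015]
ft_force: [-0.2, 0.4, -0.2]
gripper_width: 0.312
gripper_force: 39.4
```

>>> {"name": "servo_tool", "arguments": {
  "slide": [
    [0,0,0],
    [0,0,0],
    [0,0,0],
    [0,0,0],
    [0,0,0]
  ],
  "roll": [0,0,0,0,0]
}}

```text
t: 24.67
position: [528.0, 180.3, 76.7]
eef_rot: [-3.141, -0.001, -0.015]
ft_force: [0.9, -0.4, -0.4]
gripper_width: 0.313
gripper_force: 39.4
```

```bash
python3 -c "
from h import *
plan(527,180.6,49.2,-0.01,1)
"
```

```text
at [528.  180.3  76.7] -0.015 F [ 0.9 -0.4 -0.4] t 24.67 w 0.313
[-0.1, -0.03, 2.75] -0.005
```

>>> {"name": "servo_tool", "arguments": {
  "slide": [
    [-0.1,-0.05,0.8],
    [0,0,0.8],
    [0,0,0.6],
    [0,0,0.3],
    [0,0,0.1]
  ],
  "roll": [0,0,0,0,0]
}}

```text
t: 25.08
position: [525.9, 180.5, 48.9]
eef_rot: [3.141, 0.002, -0.015]
ft_force: [-2.6, -1.1, 4.9]
gripper_width: 0.314
gripper_force: 39.9
```

>>> {"name": "servo_tool", "arguments": {
  "slide": [
    [0,0,0],
    [0,0,0.1],
    [0,0,0.1],
    [0,0,0],
    [0,0,0]
  ],
  "roll": [0,0,0,0,0]
}}

```text
t: 25.5
position: [526.7, 180.9, 48.9]
eef_rot: [-3.142, -0.001, -0.015]
ft_force: [-4.2, -1.4, 9.9]
gripper_width: 0.315
gripper_force: 40.5
```

```bash
python3 -c "
from h import *
plan(527,180.6,49,-0.01,1)
"
```

```text
at [526.7 180.9  48.9] -0.015 F [-4.2 -1.4  9.9] t 25.5 w 0.315
[0.03, 0.03, -0.01] -0.005
```

>>> {"name": "servo_tool", "arguments": {
  "slide": [
    [0,0,-0.05],
    [0,0,-0.05],
    [0,0,0],
    [0,0,0],
    [0,0,0]
  ],
  "roll": [0,0,0,0,0]
}}

```text
t: 25.92
position: [526.7, 180.8, 49.0]
eef_rot: [-3.141, -0.0, -0.015]
ft_force: [-0.7, -0.8, 1.6]
gripper_width: 0.311
gripper_force: 39.7
```

>>> {"name": "servo_tool", "arguments": {
  "slide": [
    [0,0,0],
    [0,0,0],
    [0,0,0],
    [0,0,0],
    [0,0,0]
  ],
  "roll": [0,0,0,0,0],
  "grip": -1
}}

```text
t: 26.33
position: [526.4, 180.7, 48.7]
eef_rot: [-3.142, 0.0, -0.015]
ft_force: [0.1, -0.1, -0.2]
gripper_width: 0.988
gripper_force: 0.0
```

>>> {"name": "servo_tool", "arguments": {
  "slide": [
    [0,0,0],
    [0,0,-1.5],
    [0,0,-3],
    [0,0,-3],
    [0,0,-2]
  ],
  "roll": [0,0,0,0,0]
}}

```text
t: 26.75
position: [527.1, 181.2, 146.5]
eef_rot: [-3.141, -0.002, -0.015]
ft_force: [0.5, 1.2, 0.1]
gripper_width: 1.004
gripper_force: 0.0
```

```bash
python3 -c "
from h import *
plan(476.1,-322.2,120,0.90,16)
T=wtf();im=cap('wrist','w11');steel(T,im,527,180.6)
"
```

```text
at [527.1 181.2 146.5] -0.015 F [0.5 1.2 0.1] t 26.75 w 1.004
[-0.27, 3.15, 0.17] -0.057
[-0.45, 3.13, 0.17] -0.057
[-0.63, 3.1, 0.17] -0.057
[-0.81, 3.06, 0.17] -0.057
[-0.98, 3.01, 0.17] -0.057
[-1.15, 2.95, 0.17] -0.057
[-1.32, 2.88, 0.17] -0.057
[-1.48, 2.8, 0.17] -0.057
[-1.64, 2.71, 0.17] -0.057
[-1.79, 2.61, 0.17] -0.057
[-1.93, 2.5, 0.17] -0.057
[-2.07, 2.39, 0.17] -0.057
[-2.21, 2.27, 0.17] -0.057
[-2.33, 2.14, 0.17] -0.057
[-2.45, 2.0, 0.17] -0.057
[-2.56, 1.86, 0.17] -0.057
steel [317.3 214.2] expected 317 215 world [527.3 180.7] rect [18. 18.] 90.0
```

>>> {"name": "servo_tool", "arguments": {
  "slide": [
    [-0.25,3.15,0],
    [-0.45,3.15,0],
    [-0.65,3.1,0.1],
    [-0.8,3.05,0.1],
    [-1,3,0.1]
  ],
  "roll": [-0.057,-0.057,-0.057,-0.057,-0.057]
}}

```text
t: 27.22
position: [509.9, 21.9, 140.7]
eef_rot: [3.142, -0.0, 0.273]
ft_force: [0.3, -0.0, -1.0]
gripper_width: 0.997
gripper_force: 0.0
```

>>> {"name": "servo_tool", "arguments": {
  "slide": [
    [-1.15,2.95,0.2],
    [-1.3,2.9,0.2],
    [-1.5,2.8,0.2],
    [-1.65,2.7,0.2],
    [-1.8,2.6,0.2]
  ],
  "roll": [-0.057,-0.057,-0.057,-0.057,-0.057]
}}

```text
t: 27.63
position: [493.4, -135.8, 130.7]
eef_rot: [3.141, -0.0, 0.558]
ft_force: [1.1, 0.2, -0.5]
gripper_width: 1.0
gripper_force: 0.0
```

>>> {"name": "servo_tool", "arguments": {
  "slide": [
    [-1.95,2.5,0.3],
    [-2.05,2.4,0.3],
    [-2.2,2.25,0.3],
    [-2.35,2.15,0.2],
    [-2.45,2,0.2]
  ],
  "roll": [-0.057,-0.057,-0.057,-0.057,-0.057]
}}

```text
t: 28.05
position: [477.1, -293.1, 117.5]
eef_rot: [-3.141, 0.0, 0.843]
ft_force: [0.5, 0.2, 0.6]
gripper_width: 1.0
gripper_force: 0.0
```

>>> {"name": "servo_tool", "arguments": {
  "slide": [
    [-2.55,1.85,0],
    [0,0,1.2],
    [0,0,1.2],
    [0,0,1],
    [0,0,0.3]
  ],
  "roll": [-0.057,0,0,0,0]
}}

```text
t: 28.47
position: [473.7, -320.7, 78.3]
eef_rot: [-3.138, -0.0, 0.898]
ft_force: [-0.4, 0.3, -0.4]
gripper_width: 0.999
gripper_force: 0.0
```

>>> {"name": "servo_tool", "arguments": {
  "slide": [
    [0,0,0],
    [0,0,0],
    [0,0,0],
    [0,0,0],
    [0,0,0]
  ],
  "roll": [0,0,0,0,0]
}}

```text
t: 28.88
position: [474.8, -323.0, 81.5]
eef_rot: [3.14, -0.0, 0.897]
ft_force: [-1.1, 0.7, -0.2]
gripper_width: 1.0
gripper_force: 0.0
```

```bash
python3 -c "
from h import *
plan(476.1,-322.2,49,0.90,1)
T=wtf();im=cap('wrist','w12');steel(T,im,476.1,-322.2,20)
"
```

```text
at [ 474.8 -323.    81.5] 0.897 F [-1.1  0.7 -0.2] t 28.88 w 1.0
[0.14, 0.06, 3.25] -0.003
steel [317.3 253.7] expected 318 254 world [ 476.1 -321.9] rect [56. 16.] 90.0
```

View pics/w12.png

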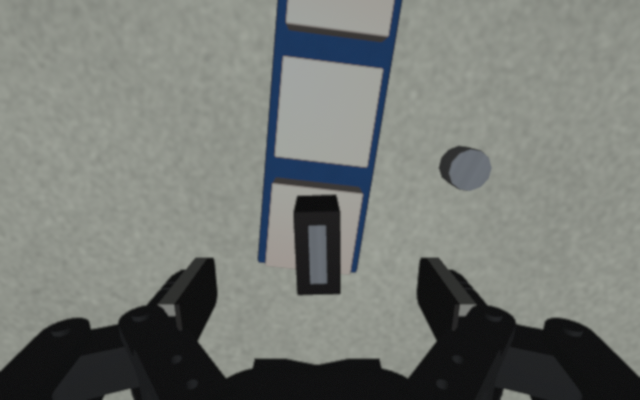

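The oblong is aligned with the fingers, with its section at (317,254). I grip it the same way.

>>> {"name": "servo_tool", "arguments": {
  "slide": [
    [0.1,0.05,0.9],
    [0.05,0,0.9],
    [0,0,0.7],
    [0,0,0.45],
    [0,0,0.15]
  ],
  "roll": [0,0,0,0,0]
}}

```text
t: 29.35
position: [474.8, -321.6, 48.1]
eef_rot: [-3.139, 0.0, 0.897]
ft_force: [-1.3, -0.3, -0.1]
gripper_width: 0.998
gripper_force: 0.0
```

>>> {"name": "servo_tool", "arguments": {
  "slide": [
    [0,0,0],
    [0,0,0],
    [0,0,0],
    [0,0,0],
    [0,0,0]
  ],
  "roll": [0,0,0,0,0]
}}

```text
t: 29.77
position: [475.9, -322.3, 50.2]
eef_rot: [3.141, -0.0, 0.897]
ft_force: [-0.0, 0.2, -0.2]
gripper_width: 0.994
gripper_force: 0.0
```

>>> {"name": "servo_tool", "arguments": {
  "slide": [
    [0,0,0],
    [0,0,0],
    [0,0,0],
    [0,0,0],
    [0,0,0]
  ],
  "roll": [0,0,0,0,0],
  "grip": 1
}}

```text
t: 30.18
position: [475.7, -322.1, 49.8]
eef_rot: [-3.142, -0.0, 0.897]
ft_force: [-0.3, 0.3, -1.2]
gripper_width: 0.302
gripper_force: 0.0
```

>>> {"name": "servo_tool", "arguments": {
  "slide": [
    [0,0,0],
    [0,0,0],
    [0,0,0],
    [0,0,0],
    [0,0,0]
  ],
  "roll": [0,0,0,0,0]
}}

```text
t: 30.6
position: [475.8, -322.2, 49.9]
eef_rot: [3.141, -0.0, 0.897]
ft_force: [0.6, -0.7, 1.8]
gripper_width: 0.25
gripper_force: 39.9
```

>>> {"name": "servo_tool", "arguments": {
  "slide": [
    [0,0,-0.5],
    [0,0,-1.5],
    [0,0,-3],
    [0,0,-3],
    [0,0,-2]
  ],
  "roll": [0,0,0,0,0]
}}

```text
t: 31.02
position: [476.2, -322.3, 152.6]
eef_rot: [3.14, -0.0, 0.897]
ft_force: [0.2, -0.7, -0.3]
gripper_width: 0.25
gripper_force: 39.6
```

```bash
python3 -c "
from h import *
plan(463,181,145,-0.01,16)
"
```

```text
at [ 476.2 -322.3  152.6] 0.897 F [ 0.2 -0.7 -0.3] t 31.02 w 0.25
[2.41, -2.03, 0.05] 0.057
[2.29, -2.16, 0.05] 0.057
[2.16, -2.29, 0.05] 0.057
[2.03, -2.41, 0.05] 0.057
[1.89, -2.52, 0.05] 0.057
[1.74, -2.62, 0.05] 0.057
[1.59, -2.71, 0.05] 0.057
[1.44, -2.8, 0.05] 0.057
[1.28, -2.88, 0.05] 0.057
[1.11, -2.94, 0.05] 0.057
[0.94, -3.0, 0.05] 0.057
[0.77, -3.05, 0.05] 0.057
[0.6, -3.09, 0.05] 0.057
[0.42, -3.12, 0.05] 0.057
[0.24, -3.14, 0.05] 0.057
[0.06, -3.15, 0.05] 0.057
```

>>> {"name": "servo_tool", "arguments": {
  "slide": [
    [2.4,-2.05,0],
    [2.3,-2.15,0],
    [2.15,-2.3,0],
    [2.05,-2.4,0],
    [1.9,-2.5,0]
  ],
  "roll": [0.057,0.057,0.057,0.057,0.057]
}}

```text
t: 31.43
position: [471.3, -163.2, 149.9]
eef_rot: [-3.141, 0.0, 0.609]
ft_force: [1.4, 0.7, -0.4]
gripper_width: 0.25
gripper_force: 39.6
```

>>> {"name": "servo_tool", "arguments": {
  "slide": [
    [1.75,-2.6,0],
    [1.6,-2.7,0],
    [1.45,-2.8,0],
    [1.3,-2.9,0],
    [1.1,-2.95,0]
  ],
  "roll": [0.057,0.057,0.057,0.057,0.057]
}}

```text
t: 31.85
position: [468.0, -5.7, 150.1]
eef_rot: [3.141, 0.0, 0.324]
ft_force: [0.9, 0.1, -1.3]
gripper_width: 0.251
gripper_force: 39.6
```

>>> {"name": "servo_tool", "arguments": {
  "slide": [
    [0.95,-3,0],
    [0.75,-3.05,0],
    [0.6,-3.1,0.2],
    [0.4,-3.1,0.3],
    [0.25,-3.15,0.4]
  ],
  "roll": [0.057,0.057,0.057,0.057,0.057]
}}

```text
t: 32.27
position: [464.4, 151.5, 141.2]
eef_rot: [3.141, -0.001, 0.039]
ft_force: [0.3, 0.5, -0.9]
gripper_width: 0.249
gripper_force: 39.6
```

>>> {"name": "servo_tool", "arguments": {
  "slide": [
    [0.05,-3.15,0.5],
    [0,0,1.8],
    [0,0,1.8],
    [0,0,1.5],
    [0,0,0.5]
  ],
  "roll": [0.057,0,0,0,0]
}}

```text
t: 32.68
position: [462.4, 181.1, 77.7]
eef_rot: [3.14, 0.004, -0.015]
ft_force: [-0.2, 0.4, -1.3]
gripper_width: 0.25
gripper_force: 39.5
```

>>> {"name": "servo_tool", "arguments": {
  "slide": [
    [0,0,0],
    [0,0,0],
    [0,0,0],
    [0,0,0],
    [0,0,0]
  ],
  "roll": [0,0,0,0,0]
}}

```text
t: 33.1
position: [464.5, 181.6, 80.7]
eef_rot: [-3.141, -0.002, -0.015]
ft_force: [-0.4, 0.3, -1.4]
gripper_width: 0.248
gripper_force: 39.5
```

```bash
python3 -c "
from h import *
plan(463,181,50.2,-0.01,1)
T=wtf();im=cap('wrist','w13')
"
```

```text
at [464.5 181.6  80.7] -0.015 F [-0.4  0.3 -1.4] t 33.1 w 0.248
[-0.15, 0.07, 3.05] -0.005
```

View pics/w13.png

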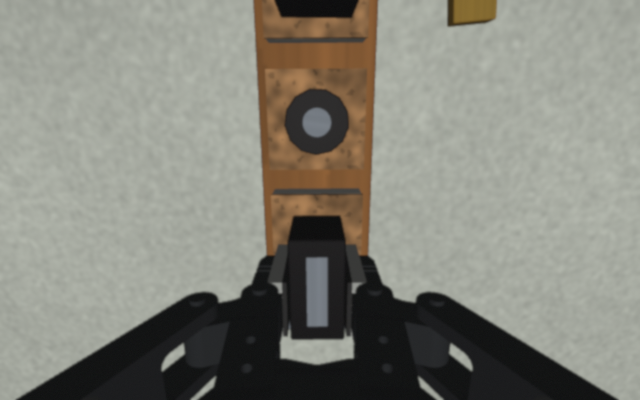

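The small round is centred on its pad at (317,122), and the oblong hangs over the last one. I set it down.

>>> {"name": "servo_tool", "arguments": {
  "slide": [
    [-0.1,0.05,0.9],
    [-0.05,0,0.9],
    [0,0,0.6],
    [0,0,0.3],
    [0,0,0.1]
  ],
  "roll": [0,0,0,0,0]
}}

```text
t: 33.57
position: [461.7, 180.8, 50.6]
eef_rot: [3.141, 0.002, -0.015]
ft_force: [-0.0, 0.2, -0.1]
gripper_width: 0.25
gripper_force: 39.5
```

>>> {"name": "servo_tool", "arguments": {
  "slide": [
    [0,0,0.05],
    [0,0,0.05],
    [0,0,0.05],
    [0,0,0],
    [0,0,0]
  ],
  "roll": [0,0,0,0,0]
}}

```text
t: 33.98
position: [462.6, 181.1, 50.6]
eef_rot: [-3.141, -0.0, -0.015]
ft_force: [0.3, 1.2, -1.5]
gripper_width: 0.253
gripper_force: 39.5
```

```bash
python3 -c "
from h import *
plan(463,181,50.1,-0.01,1)
"
```

```text
at [462.6 181.1  50.6] -0.015 F [ 0.3  1.2 -1.5] t 33.98 w 0.253
[0.04, 0.01, 0.05] -0.005
```

>>> {"name": "servo_tool", "arguments": {
  "slide": [
    [0,0,0.05],
    [0,0,0.03],
    [0,0,0],
    [0,0,0],
    [0,0,0]
  ],
  "roll": [0,0,0,0,0]
}}

```text
t: 34.4
position: [462.6, 181.1, 49.9]
eef_rot: [-3.142, -0.0, -0.015]
ft_force: [-2.2, -1.0, 5.5]
gripper_width: 0.248
gripper_force: 40.2
```

>>> {"name": "servo_tool", "arguments": {
  "slide": [
    [0,0,0],
    [0,0,0],
    [0,0,0],
    [0,0,0],
    [0,0,0]
  ],
  "roll": [0,0,0,0,0],
  "grip": -1
}}

```text
t: 34.82
position: [462.4, 181.1, 49.4]
eef_rot: [-3.141, 0.0, -0.015]
ft_force: [-0.5, -0.2, -1.2]
gripper_width: 0.941
gripper_force: 0.0
```

>>> {"name": "servo_tool", "arguments": {
  "slide": [
    [0,0,0],
    [0,0,-1.5],
    [0,0,-3.5],
    [0,0,-4],
    [0,0,-4]
  ],
  "roll": [0,0,0,0,0]
}}

```text
t: 35.23
position: [461.6, 181.0, 180.5]
eef_rot: [3.141, 0.002, -0.015]
ft_force: [2.0, 1.1, -0.3]
gripper_width: 1.006
gripper_force: 0.0
```

>>> {"name": "servo_tool", "arguments": {
  "slide": [
    [0,0,-3],
    [0,0,-1],
    [0,0,0],
    [0,0,0],
    [0,0,0]
  ],
  "roll": [0,0,0,0,0]
}}

```text
t: 35.65
position: [461.7, 180.6, 217.9]
eef_rot: [3.141, 0.002, -0.015]
ft_force: [0.3, 0.1, -0.9]
gripper_width: 1.002
gripper_force: 0.0
```

```bash
python3 -c "
from h import *
plan(463,181,200,-0.01,1)
T=wtf();im=cap('wrist','w14')
for x,y,k in((463,181,20),(527,180.6,12),(591,180,12),(655,179.5,14)): steel(T,im,x,y,k)
"
```

```text
at [461.7 180.6 217.9] -0.015 F [ 0.3  0.1 -0.9] t 35.65 w 1.002
[0.13, -0.04, 1.79] -0.005
steel [316.  186.8] expected 316 187 world [462.8 180.9] rect [34. 10.] 90.0
steel [315.  109.2] expected 315 110 world [527.5 180.7] rect [15. 14.] 90.0
steel [315.   22.2] expected 315 22 world [591.2 179.7] rect [21. 18.] 90.0
steel [323.5 -79.9] expected 314 -78 world [656.  172.6] rect [31. 18.] 90.0
```

View pics/w14.png

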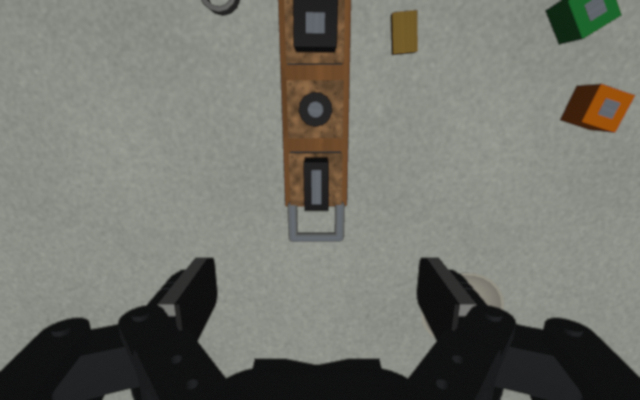

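The oblong (316,187), small round (315,109) and square (315,22) all stand centred in the right order. The large round is out of frame in this view; its last reading is off-image and invalid. I check it in the top view before handing in.

```bash
python3 -c "
from h import *
print('near end',wray(wtf(),(316,205),8))
im=cap('top','top1'); u,v=map(int,proj('top',(655,179.5,54))); g=im[v-8:v+9,u-8:u+9].mean(2); ys,xs=np.nonzero(g<60); print(len(xs),ray('top',(u-8+xs.mean(),v-8+ys.mean()),45)[:2])
"
```

```text
near end [432.23575536 181.31483757]
245 [657.70606602 181.01953411]
```

```bash
python3 -c "
from rig import r
print(r.close_job())"
```

```text
the job is handed in; nothing more can be done
None
```

All four specimens stand upright and centred on the viewing-rack pads in reverse order (from its handle: oblong, small round, square, large round), and the job was handed in at about 36 s; the hand-in returned no verdict.

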